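# Clear the loading track and slide the vials into the photoreactor

## Task

An amber jar has been left standing on the loading track of the photoreactor: set it down (do not drop it) upright on the green coaster in the spill tray. Then slide the vial sled along the track, through the orange flap and fully home, until the damped plunger hidden inside is pressed right in, without ramming it; let go, with the flap hanging shut behind the vials. Keep the jar upright on the way and leave the other glassware (the clear bottle in the tray and the shallow dish) standing where it is.

Things in the scene. Friction and masses are not known exactly. Their poses are not given: they have to be found in the camera images.
- reactor: Fixed photoreactor: white chamber with cooling fins, 212 mm long, 212 wide, 125 high, pointing roughly to the robot's right, and a straight metal track before it. Origin: table level, centre line, plane of the flap. x = loading direction (into the chamber), y left of that, z up. The chamber fills x = -6 to 206 mm; its opening is 62 wide, 73 high.
- track_end (a point): Outer end of the loading track: centre line, on the track floor (4 mm above the table), 470 mm before the flap. The track floor is 100 mm wide and runs from here into the chamber; a rail on each side (10 wide, top 16 mm above the table), inner faces 62 mm apart. Axes as the reactor's.
- flap (a joint): Orange top-hung flap in the opening, 58 wide, 59 high, 4 thick, 50 g; hinge line 75 mm, lower edge 16 mm above the table. Swings inward only, falls shut by its weight. 0 rad = hanging shut, grows inward (limit 1.4). It falls shut once the vial block is 55 mm past it; the sled's low plate runs under it.
- dock (a joint): Rubber-faced plunger out of sight in the chamber; the sled's front end presses it in along the loading direction. 0 = untouched, 0.012 (m) = pressed right in, a rigid stop. It resists with about 5 N, damped (20 N s/m), and stays where it is left; over 30 N damages it. Its untouched face lies 115 to 150 mm past the flap (reactor x), different every time.
- sled: Loose vial sled in the track, about 0.35 kg (varies). Steel plate 56 wide, 8 thick, x = -12 to 245 mm. Rear: blue handle post. Front: white block with four blue-capped vials, x = 180 to 245 mm, 50 wide, top 44 mm above the origin. Origin: underside of the plate below the middle of the post. x points to the front (loading direction), z up.
- post_top (a point): Top of the sled's blue T-shaped handle post, over the sled's origin. The stem, to be pinched, is 24 mm along the sled's y, from x = -8 to 19 mm, upright from 8 to 62 mm above the sled's origin; at its front it carries a cross plate 50 mm along y, x = 19 to 25 mm, equally high, against which fingers on the stem's sides can push. Axes as the sled's.
- jar: Loose amber glass jar with a black cap, the obstacle, standing on the track floor between sled and flap. 48 mm diameter, 95 mm high, about 0.25 kg (varies). Origin: centre of its underside, z up.
- coaster: Fixed green round coaster on the spill tray's floor, 60 mm diameter, 3 mm thick. Origin: centre of its underside (4 mm above the table).
- tray: Fixed grey spill tray 200 x 110 x 18 mm, walls and floor 4 mm, beside the track. Origin: centre of its underside; x along the length, y across.
- bottle: Small clear bottle with a blue cap standing in the other half of the tray, 42 mm diameter, 85 mm high, 100 mm from the coaster's centre. Leave it. Origin: centre of its underside.
- dish: Shallow glass dish, 90 mm diameter, 16 mm high, on the table beside the chamber. Leave it. Origin: centre of its underside.
There are look-alikes about, which are no part of the job. What is shaped like the bottle but pink or yellow is not meant.

How it is judged:
By the outcome, as a careful person would: the job done as asked, in the order asked, and still so for the second after the job is handed in, with the robot touching nothing.
It also fails if it takes over 61 s, if anything falls off the work surface, if the arm or the gripper's body presses on something with over 40 N, if the wrist force passes 120 N, or if a joint passes its speed limit or range.

## Robot

A 6-joint arm with a two-finger parallel gripper is mounted at the origin on the work surface. World frame = base frame: x ahead of the robot, y to its left, z up, the work surface at z = 0. Lengths are in m, angles in rad, forces in N, time in s.
With the tool pointing down it reaches from about 0.25 to 0.775 m from the base axis. Payload 4 kg.
Tool frame: the origin (TCP) lies on the front face of the gripper's body, between the roots of the fingers; the fingertips stand 73 mm ahead of it and the grasp point (between the pads) lies 54 mm ahead of it; z points along the fingers, y is the direction in which the jaws open and shut (so a half turn about z gives the same grasp; the last joint's range is limited). The gripper opens to 85 mm and grips with 20 to 120 N. Pads are 22 mm wide; open, the fingers measure 114 mm over their backs; the gripper's body (76 mm by 85 mm) begins 54 mm behind the grasp point. The pads swing forward as they close: fully open they stand 13 mm farther back than shut.
Start: joints at [1.165, 0.087, 1.371, -0, 1.684, -0.103], TCP at [0.164, 0.525, 0.304] pointing down, gripper open.
Joint ranges: [-3.1, 3.1], [-0.76, 2.03], [0.27, 2.55], [-1.08, 4.22], [0.17, 2.65], [-2.57, 2.57]. Speed limits (rad/s): [2.79, 2.79, 3.14, 3.14, 3.14, 3.14].

## Interface

Orientations are given as a unit quaternion [w, x, y, z].
In Python, from station import robot gives the robot as it stands. Calls block until the motion is done:
- robot.goto(position, orientation): joint-space move of the TCP to a pose.
- robot.movel(position, attitude=None, speed=0.15, threshold=None): straight line of the TCP; attitude=None keeps the orientation; speed is the mean speed in m/s. With threshold (N) it stops when the force on the tool has changed by that much, and returns True; else False.
- robot.move_j(angles): joint-space move.
- robot.move_gripper(opening, grip_force=None): finger opening in m; grip_force is the grip in N (None keeps the last); returns when the fingers have stopped.
- robot.sleep(seconds).
- robot.solve_ik(position, orientation): joint angles nearest the present ones, or None.
- robot.camera(name): name is "scene" or "top" or "wrist"; returns a dict with "image" (420x560x3 uint8, blue, green, red), "fx", "fy", "cx", "cy" (pixels), "origin" and "orientation" of the camera in the world; the wrist camera has in their place "T_tool_cam" (4x4, takes a point from camera to tool coordinates, whose origin is the TCP and whose axes are the flange's). Camera axes: x right, y up, looking along -z (the intrinsics and any distortion apply to the point x, -y, -z); pixel columns grow to the right and rows downward; lengths in m; the calibration is good to about 2 mm. A picture is of the moment at which its call begins: read the wrist's pose just before it. There is no depth.
A pose or a line that the arm cannot do raises robot.MotionError and nothing moves.
- robot.sign_off(): hands the job in, once; it reports no verdict.
Trained networks look in a picture, given as the dict that the camera call returned (one of the last four; its "shot" number tells which), for a name from the list of things; names that differ only in an ending like _2 or _b are one class to them, and where a whole thing is asked for, a point or a joint stands for the part that bears it (a point fixed in the world has none). Each returns a list of dicts, best first, with "score" (0 to 1); they miss things now and then, are a little off and sometimes report something else, mostly with a low value. They report only what shows in the picture. A call takes as long as a camera call. They do not tell look-alikes from the thing itself.
- robot.trace(picture, target): "pixels" (420x560 bool, what is visible of it).
- robot.place_of(picture, target): "point" ([x, y, z] in m, in world coordinates, good to about 4 mm: a listed point, or the origin of a listed thing).
Readings, each from a call of its own:
- robot.read_clock(): time.
- robot.read_joint_pos(): joint angles.
- robot.read_joint_vel(): joint speeds.
- robot.read_joint_efforts(): joint torques, N m.
- robot.read_position(): TCP position.
- robot.read_tool_rot(): TCP orientation.
- robot.read_ft_force(): force on the tool from outside, world axes, zero at the start.
- robot.read_moment(): the same for the moment, N m.
- robot.read_grip_width(): finger opening in m.
Only numpy, scipy, OpenCV 4.12 (cv2) and the standard library are available. Lean on these libraries where they do the work, as an engineer would, in place of code of your own. Each camera call takes 0.05 s, during which the arm holds its last target. There are 200 camera calls.

## Working session

There is one attempt and no reset: what is moved stays moved. The work goes in short steps, each a Python script; the robot and the scene stay as the last script left them, time stands still between calls to the robot, and variables do not carry over. Pictures are saved under pics/ and viewed, about 8 in all and at most 12, crops included, and the job is handed in when it is done.

```bash
mkdir -p pics; ls
python3 - <<'E'
from station import robot
import cv2
for n in ["scene","top"]:
    p=robot.camera(n); cv2.imwrite(f"pics/{n}0.png",p["image"])
    print(n,p["fx"],p["fy"],p["cx"],p["cy"],p["origin"],p["orientation"],[k for k in p])
    for t in ["reactor","track_end","post_top","sled","jar","coaster","tray","bottle","dish"]:
        print(t,[(round(d["score"],2),[round(float(v),4) for v in d["point"]]) for d in robot.place_of(p,t)])
print(robot.read_clock(),robot.read_tool_rot())
E
```

```text
pics
scene 445.2500586850556 445.2500586850556 278.7563052133835 209.9500625155341 [0.9745979  0.4577473  1.03235365] [0.32833848 0.09514318 0.24360439 0.90763347] ['image', 'fx', 'fy', 'cx', 'cy', 'origin', 'orientation', 'shot']
reactor [(0.93, [0.4872, -0.1511, 0.0013])]
track_end [(0.88, [0.4835, 0.3143, 0.0031])]
post_top [(0.81, [0.4829, 0.2683, 0.0629]), (0.35, [0.6148, 0.0866, 0.0032])]
sled [(0.77, [0.4835, 0.2706, 0.0042])]
jar [(0.68, [0.49, -0.0554, 0.0045])]
coaster [(0.97, [0.6195, 0.1846, 0.0061])]
tray [(0.89, [0.6175, 0.1366, 0.0045]), (0.19, [0.4811, 0.2723, 0.0063])]
bottle [(0.85, [0.6169, 0.0839, 0.0032]), (0.82, [0.7403, 0.1603, -0.0004]), (0.65, [0.7387, 0.0586, -0.0005]), (0.54, [0.6638, -0.0214, -0.0025])]
dish [(0.64, [0.6638, -0.2663, -0.0009])]
top 466.3562751142049 466.3562751142049 276.4698831040754 206.47825635319984 [0.54767824 0.05832572 0.99888209] [-0.70411385 -0.01873393  0.02521561  0.70939193] ['image', 'fx', 'fy', 'cx', 'cy', 'origin', 'orientation', 'shot']
reactor [(0.85, [0.4891, -0.156, 0.0025]), (0.38, [0.4851, 0.2708, 0.0635])]
track_end [(0.55, [0.4833, 0.3145, 0.0033])]
post_top [(0.92, [0.4848, 0.2706, 0.0666])]
sled [(0.94, [0.4831, 0.2723, 0.003])]
jar [(0.89, [0.49, -0.0519, 0.0003])]
coaster [(0.84, [0.6154, 0.1881, 0.005])]
tray [(0.74, [0.6198, 0.0818, 0.0082])]
bottle [(0.87, [0.6206, 0.0844, 0.0059]), (0.73, [0.6662, -0.0191, 0.0009]), (0.64, [0.7439, 0.1567, 0.001]), (0.56, [0.7381, 0.063, -0.0054]), (0.38, [0.6145, 0.1849, 0.0082]), (0.29, [0.4842, 0.269, 0.0649])]
dish [(0.82, [0.6616, -0.2675, -0.0043])]
1.0 [2.30110471e-05 1.50834074e-01 9.88559091e-01 6.74641463e-05]
```

View pics/scene0.png

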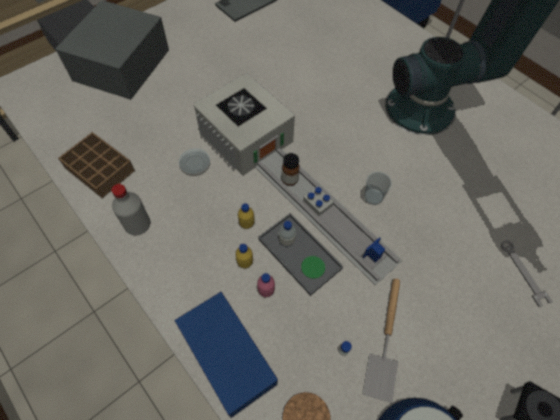

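View pics/top0.png

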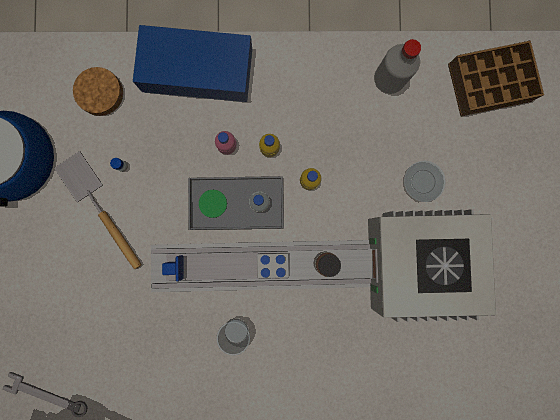

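The jar (dark cap at 327,264 in the top view) is the only amber one. The green coaster is at (213,204), next to the clear bottle (260,202). The pink and yellow ones at (226,142), (269,145) and (311,179) are look-alikes, and a beaker at (235,335) stands clear of the path. Next I'll measure the track direction, then move above the jar and look.

```bash
cat > h.py <<'E'
from station import robot
import numpy as np, cv2
from scipy.spatial.transform import Rotation as R
def ray_to_z(p,uv,z):
    w=p["orientation"]; M=R.from_quat([w[1],w[2],w[3],w[0]]).as_matrix(); o=np.array(p["origin"])
    d=M@np.array([(uv[0]-p["cx"])/p["fx"],-(uv[1]-p["cy"])/p["fy"],-1]); return o+d*(z-o[2])/d[2]
def quat(yaw_y,flip=False):   # tool down, tool y along world angle yaw_y
    a=(yaw_y+np.pi/2)/2+(np.pi/2 if flip else 0)
    # Rz form: y=(sin2a,-cos2a)
    return np.array([0,np.cos(a),np.sin(a),0])
def wristpic(name):
    P=np.array(robot.read_position());w=robot.read_tool_rot();p=robot.camera("wrist")
    T=np.array(p["T_tool_cam"]); M=R.from_quat([w[1],w[2],w[3],w[0]]).as_matrix()
    p["origin"]=P+M@T[:3,3]; x=R.from_matrix(M@T[:3,:3]).as_quat(); p["orientation"]=[x[3],*x[:3]]
    cv2.imwrite(f"pics/{name}.png",p["image"]); return p
def find(p,t): 
    r=[(round(d["score"],2),np.round(d["point"],4).tolist()) for d in robot.place_of(p,t)]; print(t,r); return r
E
python3 - <<'E'
from h import *
p=robot.camera("top"); g=cv2.cvtColor(p["image"],cv2.COLOR_BGR2GRAY)
for l in cv2.createLineSegmentDetector().detect(g)[0][:,0]:
    a,b=ray_to_z(p,l[:2],.016),ray_to_z(p,l[2:],.016)
    if a[1]<b[1]: a,b=b,a
    if np.linalg.norm(a-b)>.12 and .4<a[0]<.57 and a[1]<.35: print(a[:2].round(4),b[:2].round(4),np.degrees(np.arctan2(*(b-a)[1::-1])).round(2))
for f in (0,1):
  for P in ([.49,-.0535,.25],[.6175,.1863,.25],[.484,.27,.1],[.488,-.06,.1]):
    for y in (0,np.pi): 
        s=robot.solve_ik(P,quat(y,f)); print(f,y,P,None if s is None else np.round(s,2))
w=robot.camera("wrist");print(np.round(w["T_tool_cam"],3),w["fx"])
print(robot.read_clock())
E
```

```text
[0.5607 0.2351] [0.5624 0.038 ] -89.51
[0.4561 0.0363] [ 0.4594 -0.1314] -88.88
[0.4496 0.2503] [0.4521 0.0782] -89.18
0 0 [0.49, -0.0535, 0.25] [-0.22 -0.02  1.59 -0.    1.57 -0.22]
0 3.141592653589793 [0.49, -0.0535, 0.25] None
0 0 [0.6175, 0.1863, 0.25] [ 0.21  0.31  1.21 -0.    1.62  0.21]
0 3.141592653589793 [0.6175, 0.1863, 0.25] None
0 0 [0.484, 0.27, 0.1] [ 0.41  0.23  1.63 -0.    1.28  0.41]
0 3.141592653589793 [0.484, 0.27, 0.1] None
0 0 [0.488, -0.06, 0.1] [-0.24  0.1   1.78 -0.    1.26 -0.24]
0 3.141592653589793 [0.488, -0.06, 0.1] None
1 0 [0.49, -0.0535, 0.25] None
1 3.141592653589793 [0.49, -0.0535, 0.25] [-0.22 -0.02  1.59 -0.    1.57 -0.22]
1 0 [0.6175, 0.1863, 0.25] None
1 3.141592653589793 [0.6175, 0.1863, 0.25] [ 0.21  0.31  1.21 -0.    1.62  0.21]
1 0 [0.484, 0.27, 0.1] None
1 3.141592653589793 [0.484, 0.27, 0.1] [ 0.41  0.23  1.63 -0.    1.28  0.41]
1 0 [0.488, -0.06, 0.1] None
1 3.141592653589793 [0.488, -0.06, 0.1] [-0.24  0.1   1.78 -0.    1.26 -0.24]
[[ 0.     0.966  0.258  0.066]
 [ 1.    -0.    -0.    -0.001]
 [ 0.     0.258 -0.966 -0.071]
 [ 0.     0.     0.     1.   ]] 360.5878298273661
1.1
```

Run:
```python
from h import *
q=quat(.012)
robot.goto([.6175,.1863,.26],q); p=wristpic("w_coast"); 
for t in ("coaster","bottle"): find(p,t)
m=robot.trace(p,"coaster")[0]["pixels"]; v,u=np.nonzero(m); 
hsv=cv2.cvtColor(p["image"],cv2.COLOR_BGR2HSV); g=cv2.inRange(hsv,(45,90,40),(85,255,255)); M=cv2.moments(g,True)
print("green",ray_to_z(p,(M["m10"]/M["m00"],M["m01"]/M["m00"]),.007), "trace",ray_to_z(p,(u.mean(),v.mean()),.007), g.sum()/255,m.sum())
robot.goto([.49,-.0535,.26],q); p=wristpic("w_jar"); find(p,"jar"); find(p,"flap");find(p,"reactor")
print(robot.read_clock(),robot.read_position())
a=cv2.imread("pics/w_coast.png");cv2.imwrite("pics/w1.png",cv2.resize(np.hstack([a,p["image"]]),(800,300)))
```

```text
coaster [(0.83, [0.617, 0.185, 0.0016]), (0.27, [0.6177, 0.1358, 0.0009])]
bottle [(0.98, [0.7447, 0.1545, 0.0015]), (0.79, [0.6196, 0.0839, 0.0046]), (0.66, [0.7418, 0.0631, -0.0006]), (0.6, [0.6672, -0.0188, -0.0013])]
green [0.61748065 0.18538461 0.007     ] trace [0.61745068 0.18518726 0.007     ] 3265.0 3353
jar [(0.86, [0.4908, -0.0545, 0.0021]), (0.33, [0.6191, 0.0829, 0.003])]Traceback (most recent call last):
  File "<stdin>", line 8, in <module>
  File "h.py", line 17, in find
    r=[(round(d["score"],2),np.round(d["point"],4).tolist()) for d in robot.place_of(p,t)]; print(t,r); return r
                                                                      ~~~~~~~~~~~~~~^^^^^
ValueError: it knows: bottle, coaster, dish, jar, post_top, reactor, sled, track_end, tray
```

Run:
```python
import cv2,numpy as np
a,b=[cv2.imread(f"pics/{n}.png") for n in("w_coast","w_jar")];cv2.imwrite("pics/w1.png",cv2.resize(np.hstack([a,b]),(800,300)))
```

```text
(no output)
```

View pics/w1.png

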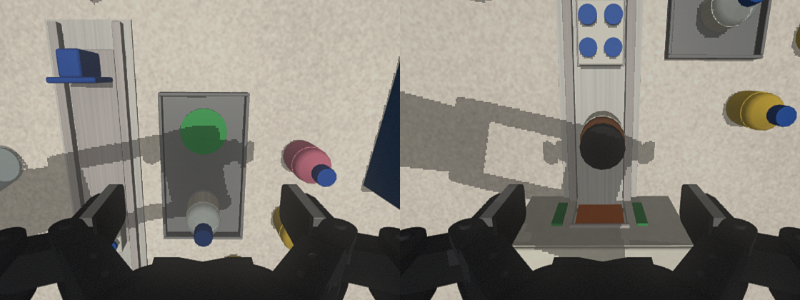

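Left half: the coaster is free at (204,130), the clear bottle at (204,220) and the pink look-alike at (310,160). Right half: the jar is at (602,140) between the vials and the orange flap (600,214). All of it agrees with the measured points, so I'll move the jar now.

Run:
```python
from h import *
J=[.4905,-.0542]; C=[.6175,.1857]
robot.movel([*J,.20],quat(.012),speed=.15); print(robot.movel([*J,.126],speed=.1,threshold=8))
robot.move_gripper(0.03,40); print("w",robot.read_grip_width(),robot.read_ft_force())
robot.movel([*J,.16],speed=.06); robot.movel([*J,.25],speed=.15); print("w",robot.read_grip_width(),robot.read_ft_force())
if robot.read_grip_width()<.04: raise SystemExit
robot.movel([*C,.25],speed=.18); robot.movel([*C,.15],speed=.12); robot.sleep(.2)
print("F",robot.read_ft_force())
print(robot.movel([*C,.124],speed=.02,threshold=2.5),robot.read_position(),robot.read_ft_force(),robot.read_clock())
p=wristpic("w_place"); find(p,"bottle"); find(p,"coaster")
```

```text
False
w 0.046035772036064564 [-2.40633211  0.82720053  6.02318491]
w 0.04604042080448581 [-0.31239118 -0.17881635 -1.94516513]
F [-0.00549877  0.54477062 -2.29609818]
True [0.61735783 0.18570053 0.13010466] [0.29464754 0.91661302 5.10400746] 11.6333
bottle [(0.95, [0.7413, 0.0656, -0.0012]), (0.86, [0.7459, 0.1554, 0.0006]), (0.25, [0.4847, 0.2711, 0.0073])]
coaster []
```

View pics/w_place.png

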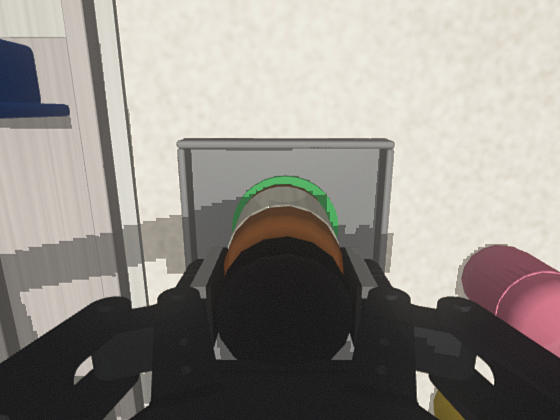

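Contact came at the expected height and the jar stands within the green rim (285,205). Releasing, then checking.

Run:
```python
from h import *
C=[.6175,.1857]
robot.move_gripper(.08); print(robot.read_ft_force())
robot.movel([*C,.24],speed=.12)
robot.goto([.4845,.270,.24],quat(.012)); p=wristpic("w_post")
a=find(p,"post_top"); find(p,"sled"); find(p,"jar")
p=robot.camera("top"); 
for t in("jar","post_top","bottle","sled"): find(p,t)
cv2.imwrite("pics/c.png",np.hstack([cv2.resize(p["image"][140:320,130:410],(560,360)),cv2.resize(cv2.imread("pics/w_post.png")[:,:],(240,180)).repeat(2,0)]))
print(robot.read_clock())
```

```text
[-0.05955124  0.21590355 -1.36499962]
post_top [(0.56, [0.481, 0.2687, 0.0684])]
sled [(0.6, [0.6125, 0.1832, 0.0051]), (0.56, [0.4826, 0.269, 0.003])]
jar [(0.8, [0.6146, 0.1875, 0.0042])]
jar [(0.74, [0.6155, 0.189, 0.0025])]
post_top [(0.79, [0.4837, 0.2684, 0.0644])]
bottle [(0.93, [0.7439, 0.1576, 0.0015]), (0.69, [0.6187, 0.0853, 0.008]), (0.69, [0.6637, -0.0228, -0.0014]), (0.66, [0.7369, 0.0655, -0.0045]), (0.53, [0.6155, 0.1891, 0.0008])]
sled [(0.58, [0.4797, 0.2748, 0.0005]), (0.54, [0.4879, -0.1566, 0.0022])]
14.425
```

View pics/w_post.png

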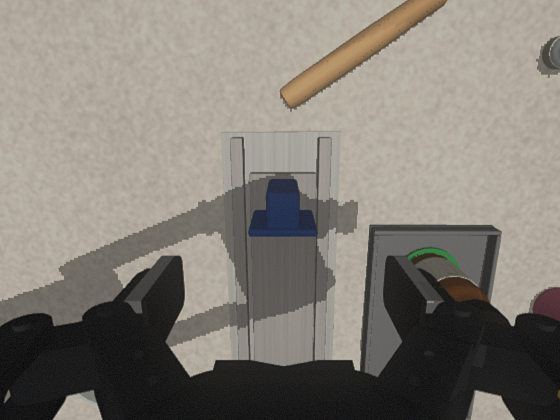

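View pics/c.png

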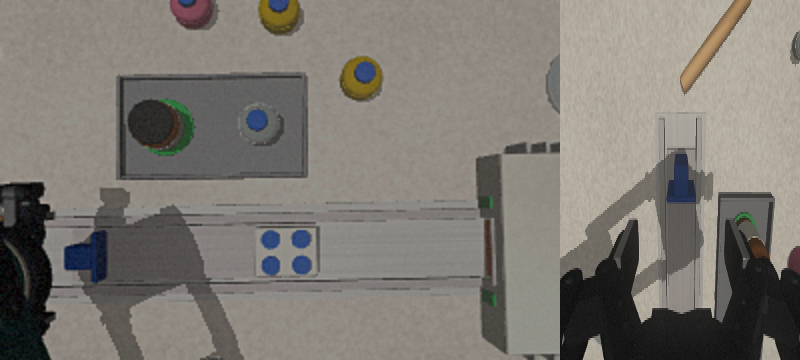

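The jar stands upright on the coaster and the bottle is still at its place. The track is clear. The post is at (283,205) in the wrist view; I'll pin down its position from the blue edges.

Run:
```python
from h import *
p=wristpic("w_post2"); im=p["image"]
for c in (260,283,305): print(c,[(r,im[r,c].tolist()) for r in range(172,244,3)])
for r in (180,185,190,210,215,220,225,235): print(r,ray_to_z(p,(283,r),.066)[:2].round(4),ray_to_z(p,(283,r),.012)[:2].round(4))
for u,r in((249,233),(317,233)): print(ray_to_z(p,(u,r),.066).round(4))
t=robot.camera("top"); ti=t["image"]
print([(c,ti[268,c].tolist()) for c in range(158,190,2)])
for c in (162,170,174,178,182,184,186): print(c,ray_to_z(t,(c,268),.066)[:2].round(4),ray_to_z(t,(c,268),.012)[:2].round(4))
```

```text
260 [(172, [88, 90, 95]), (175, [140, 145, 151]), (178, [134, 141, 146]), (181, [87, 89, 95]), (184, [87, 89, 94]), (187, [90, 93, 96]), (190, [87, 90, 94]), (193, [89, 92, 94]), (196, [87, 91, 95]), (199, [87, 92, 94]), (202, [88, 89, 94]), (205, [87, 89, 93]), (208, [87, 92, 95]), (211, [61, 40, 33]), (214, [63, 43, 34]), (217, [58, 40, 31]), (220, [62, 43, 36]), (223, [60, 39, 31]), (226, [63, 42, 36]), (229, [71, 45, 34]), (232, [85, 52, 39]), (235, [78, 51, 41]), (238, [85, 89, 93]), (241, [87, 90, 94])]
283 [(172, [87, 91, 93]), (175, [93, 98, 102]), (178, [84, 86, 89]), (181, [66, 48, 44]), (184, [66, 49, 43]), (187, [66, 49, 42]), (190, [62, 43, 40]), (193, [80, 50, 39]), (196, [83, 53, 42]), (199, [82, 51, 39]), (202, [83, 51, 39]), (205, [84, 54, 42]), (208, [82, 50, 37]), (211, [83, 51, 38]), (214, [82, 51, 38]), (217, [81, 49, 35]), (220, [84, 53, 40]), (223, [80, 50, 35]), (226, [82, 50, 36]), (229, [69, 44, 31]), (232, [85, 53, 38]), (235, [75, 46, 34]), (238, [86, 90, 93]), (241, [84, 86, 90])]
305 [(172, [79, 82, 85]), (175, [138, 144, 149]), (178, [137, 141, 150]), (
[... 680 characters left out ...]
41 0.2536] [0.4843 0.2358]
235 [0.4842 0.2461] [0.4844 0.2266]
[0.4598 0.2473 0.066 ]
[0.5086 0.2479 0.066 ]
[(158, [133, 136, 137]), (160, [135, 139, 142]), (162, [74, 47, 29]), (164, [69, 32, 24]), (166, [68, 35, 4]), (168, [79, 36, 28]), (170, [74, 42, 23]), (172, [74, 33, 14]), (174, [74, 36, 20]), (176, [74, 35, 18]), (178, [45, 26, 19]), (180, [45, 25, 21]), (182, [46, 29, 22]), (184, [80, 83, 86]), (186, [70, 75, 76]), (188, [74, 75, 78])]
162 [0.4851 0.2776] [0.4815 0.2903]
170 [0.4849 0.2617] [0.4813 0.2735]
174 [0.4849 0.2538] [0.4812 0.2651]
178 [0.4848 0.2459] [0.4812 0.2567]
182 [0.4847 0.238 ] [0.4811 0.2484]
184 [0.4847 0.234 ] [0.4811 0.2442]
186 [0.4847 0.23  ] [0.481 0.24 ]
```

```bash
cat >> h.py <<'E'
ANG=np.radians(-89.35); D=np.array([np.cos(ANG),np.sin(ANG)])
P0=np.array([.484,.2703])+.006*D; Q=quat(ANG+np.pi/2)
def at(s,z=.099): return [*(P0+s*D),z]
def along(): return float((np.array(robot.read_position())[:2]-P0)@D)
def F(): f=np.array(robot.read_ft_force()); return (f[:2]@D).round(2),(f[0]*-D[1]+f[1]*D[0]).round(2),f[2].round(2)
E
python3 - <<'E'
from h import *
robot.goto(at(0,.18),Q); print(robot.movel(at(0),Q,speed=.08,threshold=8),robot.read_position())
print("F0",F()); robot.move_gripper(.0,40); print("w",robot.read_grip_width(),F())
if not .02<robot.read_grip_width()<.028: raise SystemExit
for s in (.02,.1,.18,.274):
    r=robot.movel(at(s),speed=.08,threshold=15); print(s,r,round(along(),4),F())
    if r: break
print(robot.read_clock())
E
```

```text
False [0.48456468 0.26449712 0.09977313]
F0 (np.float64(0.99), np.float64(0.41), np.float64(-0.49))
w 0.023362259733723766 (np.float64(0.55), np.float64(0.77), np.float64(1.91))
0.02 False 0.0216 (np.float64(4.61), np.float64(-0.64), np.float64(4.2))
0.1 False 0.1007 (np.float64(-1.36), np.float64(0.14), np.float64(6.17))
0.18 False 0.1801 (np.float64(-3.17), np.float64(0.51), np.float64(5.28))
0.274 False 0.2738 (np.float64(-3.69), np.float64(0.17), np.float64(6.74))
20.6083
```

Run:
```python
from h import *
s=.274
while s<.352:   # 4 mm steps at ~12 mm/s
    s+=.004; r=robot.movel(at(s),speed=.012,threshold=9); print(round(s,3),r,round(along(),4),*F())
    if r or F()[0]<-15: break
print(robot.read_clock())
```

```text
0.278 False 0.2774 -5.78 -0.54 5.55
0.282 False 0.2814 -5.86 0.49 7.13
0.286 False 0.2854 -5.64 -0.13 6.54
0.29 False 0.2893 -5.11 -0.48 6.66
0.294 False 0.2933 -5.5 0.49 6.32
0.298 False 0.2974 -5.73 0.47 6.42
0.302 False 0.3014 -5.71 -0.21 6.67
0.306 False 0.3054 -4.51 0.77 6.7
0.31 False 0.3094 -5.51 0.33 6.26
0.314 False 0.3134 -5.05 0.65 6.87
0.318 False 0.3159 -10.64 0.87 7.56
0.322 False 0.3198 -11.11 -0.71 7.16
0.326 False 0.3237 -11.2 -0.53 7.45
0.33 False 0.3263 -16.57 0.04 8.86
27.375
```

Run:
```python
from h import *
for s in (.331,.332,.333):
    r=robot.movel(at(s),speed=.005,threshold=5); robot.sleep(.2); print(s,r,round(along(),4),*F())
    if r or F()[0]<-20: break
robot.movel(at(.327),speed=.01); print(F(),along())   # relax the press before release
print(robot.read_clock())
```

```text
0.331 False 0.3265 -19.44 -0.14 9.4
0.332 False 0.3266 -20.93 -0.06 9.43
(np.float64(-4.99), np.float64(0.64), np.float64(6.5)) 0.3260679958796002
29.125
```

The travel from contact to the stop was about 12 mm, and the force then climbed without further motion, so the plunger is fully in. Releasing and retreating.

Run:
```python
from h import *
robot.move_gripper(.07); print(F())
P=robot.read_position(); robot.movel([P[0],P[1],.25],speed=.12)
robot.goto(at(.2,.27),Q); p=wristpic("w_end"); find(p,"post_top")
robot.goto([.30,.30,.35],Q); 
t=robot.camera("top"); s=robot.camera("scene")
for x in("jar","bottle","dish","post_top","reactor"): find(t,x)
c=lambda i,a,b,d,e:cv2.resize(i[a:b,d:e],(400,300))
cv2.imwrite("pics/end.png",np.vstack([np.hstack([c(p["image"],0,420,0,560),c(t["image"],130,310,170,410)]),np.hstack([c(s["image"],70,190,180,340),c(s["image"],190,310,230,390)])]))
for u,v in((0,0),): print(robot.read_clock(),F())
```

```text
(np.float64(0.48), np.float64(0.09), np.float64(0.32))
post_top [(0.88, [0.4868, -0.0546, 0.0692])]
jar [(0.71, [0.6172, 0.1867, 0.0002])]
bottle [(0.89, [0.7423, 0.1554, 0.0004]), (0.79, [0.6192, 0.0855, 0.0039]), (0.7, [0.6677, -0.022, 0.0013]), (0.63, [0.7389, 0.0637, -0.0055])]
dish [(0.95, [0.662, -0.2656, -0.0032])]
post_top [(0.65, [0.4877, -0.0569, 0.066])]
reactor [(0.83, [0.4869, -0.1552, 0.0028])]
33.2583 (np.float64(-0.05), np.float64(0.19), np.float64(0.38))
```

View pics/end.png

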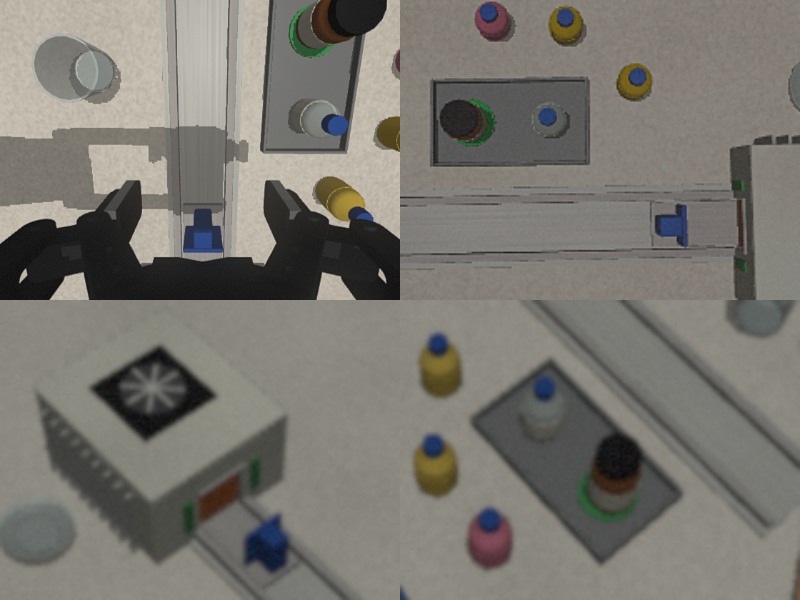

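The flap hangs shut (220,495) and the post is at y ≈ -0.056, as expected. The jar stands upright on the coaster (615,480), and the bottle and dish are where they were.

```bash
python3 -c "
from station import robot
robot.sleep(.3); print(robot.sign_off(), robot.read_clock())"
```

```text
the job is handed in; nothing more can be done
the job is handed in; nothing more can be done
```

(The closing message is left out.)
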